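# Clamp a metal disc in the thickness gauge with the ratchet cap

### The job

Slide the aluminium disc along the gauge's steel base until it rests against both stop pins, then turn the ratchet cap on top (not the drum below it) clockwise until the spindle is down on the disc and the cap's clutch slips. Stop within an eighth of a turn of its first slipping, then let go; do not press down on the spindle as you turn, leave the disc clamped against the pins, and leave the other things on the bench alone.

Things in the scene. Friction and masses are not known exactly. Their poses are not given: they have to be found in the camera images.
- base: Steel base plate of the bench gauge, fixed, 30 mm high, 190 wide (y), from x = -110 (open front) to +130 mm. Origin at bench height straight below the spindle axis. Its x points from the front to the round column (28 mm thick, 128 high, at x = +105). Two stop pins, 12 mm thick, 14 tall, stand on it at x = +60, y = +54 and -54 mm.
- head: Grey arm, 36 mm wide (38 round at the spindle), fixed on the column and overhanging the base to the spindle. Its origin lies on the spindle axis, 77 mm below its underside and 113 mm below its top; the origin lies 2 to 8 mm above the bench, for the arm is clamped at a different height each time.
- disc: Round aluminium disc, 150 mm across and 8 mm thick, about 0.4 kg, lying loose and flat on the base, its front part sticking out over the base's front edge. Origin at the centre of its underside.
- home (a point): Point on the top face of the base (30 mm above the bench) straight below the spindle. The disc's centre lies here when the disc rests against both pins; axes as the base.
- spindle: Vertical steel spindle, 12 mm thick with a ball foot, which does not turn. It carries the drum and the cap and goes straight down 4 mm per radian as the drum is turned clockwise seen from above (multi-start thread). Origin on its axis, just under the drum, 66 mm below cap_grip; the gap between its foot and the disc is a few mm (2 to 8) and is not known exactly. It stays where it is left.
- drum: The broad bright knurled sleeve below the cap, 46 mm across and 36 mm tall, which the cap carries along. It is fixed to the thread: turned directly it has no force limit. Turning it freely takes 0.11 N m. Origin on its axis, 8 mm below its lower rim.
- cap (a joint): Slip of the cap's clutch: angle of the cap relative to the drum, rad, 0 at the start, growing clockwise seen from above. It stays 0 while the cap carries the drum along (0.11 N m). Once the spindle bears on the disc the torque rises, the drum stops and the clutch slips smoothly at 0.20 N m, pressing the disc with 25 to 32 N; pushing the cap down adds to that.
- cap_grip (a point): Centre of the ratchet cap, the dark round fluted knob, 32 mm across and 38 mm tall, standing on top of the drum; it reaches from 19 mm below to 19 mm above this point, and the drum's top is 22 mm below it. It sinks with the spindle, 4 mm per radian.
- snips: Dark tin snips, 260 mm long, lying on the bench to the left; to be left alone. Origin below the pivot.
- offcut_a: Flat aluminium offcut, about 100 by 55 by 4 mm, on the bench to the right; to be left alone. Origin at the centre of its underside.
- offcut_b: Flat aluminium offcut, about 70 by 80 by 4 mm, on the bench to the right; to be left alone. Origin at the centre of its underside.
Not all that is in view belongs to the job. What is shaped like the disc but yellow is not meant.

How it is judged:
By the outcome, as a careful person would: the job done as asked, in the order asked, and still so for the second after the job is handed in, with the robot touching nothing.
It also fails if it takes over 72 s, if anything falls off the work surface, if the arm or the gripper's body presses on something with over 40 N, if the wrist force passes 120 N, or if a joint passes its speed limit or range.

### The arm

A 6-joint arm with a two-finger parallel gripper is mounted at the origin on the work surface. World frame = base frame: x ahead of the robot, y to its left, z up, the work surface at z = 0. Lengths are in m, angles in rad, forces in N, time in s.
With the tool pointing down it reaches from about 0.325 to 1 m from the base axis. Payload 5.1 kg.
Tool frame: the origin (TCP) lies on the centre line of the jaws, within the pads' length; the fingertips stand 14 mm ahead of it and the grasp point (between the pads) lies 5 mm behind it (nose_length is the distance from the TCP to the fingertips, in m); z points along the fingers, y is the line along which they close (so a half turn about z gives the same grasp; the last joint's range is limited). The gripper opens to 85 mm and grips with 20 to 120 N. Pads are 22 mm wide; open, the fingers measure 114 mm over their backs; the gripper's body (76 mm by 85 mm) begins 54 mm behind the grasp point. The pads swing forward as they close: fully open they stand 13 mm farther back than shut.
Start: joints at [-1.226, 0.124, 1.65, -0, 1.367, -0.083], TCP at [0.27, -0.591, 0.245] pointing down, gripper open.
Joint ranges: [-2.61, 2.61], [-1.02, 2.33], [0.03, 2.71], [-1.35, 4.49], [0.32, 2.68], [-2.91, 2.91]. Speed limits (rad/s): [2.57, 2.57, 3.14, 3.14, 3.14, 3.14].

### API

Orientations are given as a rotation vector (axis times angle).
In Python, from workcell import * gives the robot as it stands. The module is installed in compiled form; this text tells all that it offers.
- The arm moves only by the tool play_rows, never from a script. Its arguments are lists of equal length, an entry for each row: "xyz": the shift along the tool's x, y, z in cm, a list of three; "turn": the turn, a rotation vector about the tool's x, y, z in degrees, a list of three; "hand": the finger opening in cm, from 0 to 8.54. A call has 1 to 5 rows; each row shifts and turns the commanded pose from where the row before left it, along the tool's axes as they then stand; what a row does not reach is not made up. A row lasts 1/8 s, in which the tool goes at most 62.5 mm and 10.7 degrees, less where a joint would pass 70% of its speed; a pose out of reach is approached as far as the arm can. A call is refused whole if a number of a shift passes 6.25 or a number of a turn 10.7, either way. A call with a gripper value outside its range is refused whole. The fingers move at their own pace and stop on an object; "grip_force" is the grip in N (left out, the last holds). Time passes only in rows, so rows that do not move let the fingers close. It gives the time, the measured TCP pose, the force, the opening and the grip force at its end, in the units of the state.
- read_state(): the state, without advancing time (a new reading comes with each control period).
- grab_frame(name): name is "scene" or "side" or "wrist"; returns (picture, depth): 420x560x3 uint8, blue, green, red; 420x560 float32, m along the optical axis (not along the pixel's ray), 0 where there is no reading.
- calibration(name): a dict with "K" (3x3 intrinsics, pixels), "R" (3x3) and "t" (3): a world point X has camera coordinates R X + t. Camera axes: x right, y down, z forward; pixel columns grow to the right and rows downward; lengths in m; the calibration is good to about 2 mm. A picture is of the moment at which its call begins: read the wrist's pose just before it. calibration takes no time and is no camera call; for the wrist camera it gives the pose at the moment of the call.
- sign_off(): hands the job in; it is judged then, once.
Trained networks look in the newest picture that a camera, given by its name, has taken for a name from the list of things; names that differ only in an ending like _2 or _b are one class to them, and where a whole thing is asked for, a point or a joint stands for the part that bears it (a point fixed in the world has none). Each returns a list of dicts, best first, with "confidence" (0 to 1); they miss things now and then, are a little off and sometimes report something else, mostly with a low value. They report only what shows in the picture. A call takes as long as a camera call. They do not tell look-alikes from the thing itself.
- find_in(camera, label): "bbox" ([left, top, right, bottom] in pixels, round what is visible of it).
- trace(camera, label): "region" (420x560 bool, what is visible of it) and "bbox" ([left, top, right, bottom] in pixels, round what is visible of it).
- landmark_of(camera, label): "position" ([column, row] in pixels: a listed point, or the origin of a listed thing).
The state is a dict: "time_s": time; "joint_pos": joint angles; "joint_velocities": joint speeds; "joint_torque": joint torques, N m; "tool_pos": TCP position; "ee_rot": TCP orientation; "ft_force": force on the tool from outside, world axes, zero at the start; "wrist_torque": the same for the moment, N m; "gripper_width": finger opening in m; "finger_force": force on a finger pad.
Only numpy, scipy, OpenCV 4.12 (cv2) and the standard library are available. Lean on these libraries where they do the work, as an engineer would, in place of code of your own. Each camera call takes 0.05 s, during which the arm holds its last target. There are 200 camera calls.

## Working session

There is one attempt and no reset: what is moved stays moved. The work goes in short steps, Python scripts to look and compute and a tool call to move; the robot and the scene stay as the last step left them, time stands still between calls to the robot, and variables do not carry over. Pictures are saved under pics/ and viewed, at most 10 in all, crops included, and the job is handed in when it is done.

Besides the shell and the picture viewer there is one more tool, called after "Request:" in YAML: its name, and indented under it one key for each argument. play_rows: Moves the arm, as the interface text tells. Its arguments: {"type":"object","properties":{"xyz":{"type":"array"},"turn":{"type":"array"},"hand":{"type":"array"},"grip_force":{"type":"number"}},"required":["xyz","turn","hand"]}

```bash
mkdir -p pics
cat > h.py <<'E'
from workcell import *
import numpy as np, cv2
from scipy.spatial.transform import Rotation as Ro
def ray(cam,px):
    c=calibration(cam);R=np.array(c["R"]);t=np.array(c["t"]);K=np.array(c["K"])
    return -R.T@t, R.T@np.linalg.solve(K,[px[0],px[1],1])
def atz(cam,px,z):
    o,d=ray(cam,px);return o+d*(z-o[2])/d[2]
def proj(cam,X):
    c=calibration(cam);p=np.array(c["K"])@(np.array(c["R"])@np.array(X)+np.array(c["t"]));return p[:2]/p[2]
def cloud(cam,dep,mask):
    c=calibration(cam);R=np.array(c["R"]);t=np.array(c["t"]);K=np.array(c["K"])
    v,u=np.nonzero(mask&(dep>0));z=dep[v,u]
    return (np.stack([(u-K[0,2])/K[0,0]*z,(v-K[1,2])/K[1,1]*z,z],1)-t)@R
E
python3 - <<'E'
from h import *
np.set_printoptions(precision=4,suppress=True)
s=read_state();print(s["time_s"],s["tool_pos"],s["ee_rot"],s["ft_force"],s["gripper_width"])
for cam in("scene","side"):
    p,d=grab_frame(cam);cv2.imwrite(f"pics/{cam}0.png",p)
    print(cam,ray(cam,(280,210)))
    for l in("base","home","head","disc","spindle","drum","cap_grip"):
        r=landmark_of(cam,l)[:2]
        print(l,[(np.round(x["position"],1),round(x["confidence"],2)) for x in r])
    for l in("disc","cap_grip","drum","head"):
        for x in trace(cam,l)[:2]:
            c=cloud(cam,d,x["region"])
            print(l,round(x["confidence"],2),np.round(x["bbox"]),x["region"].sum(),np.percentile(c,[2,50,98],axis=0).tolist() if len(c) else 0)
E
```

```text
0.0 [ 0.2694 -0.5909  0.244 ] [-3.068  -0.6663  0.0004] [0.7919 0.3702 0.1689] 0.08508992830444222
scene (array([1.0267, 0.698 , 0.8692]), array([-0.4528, -0.5911, -0.6683]))
base [(array([248.3, 265.5]), 0.91)]
home []
head [(array([245.6, 267.3]), 0.56)]
disc [(array([266.9, 249.5]), 0.93), (array([320.8, 208.4]), 0.73)]
spindle [(array([237.7, 236.4]), 0.78)]
drum [(array([239.6, 230.4]), 0.63)]
cap_grip [(array([239.5, 210.8]), 0.53)]
disc 0.94 [347. 231. 409. 276.] 2156 [[0.2867138772459682, 0.15230313449988525, 0.0029333184295640947], [0.3586835727376908, 0.22319764337995637, 0.009094164807947077], [0.423611355643749, 0.2883223485798263, 0.012439433502986317]]
disc 0.9 [283. 287. 350. 348.] 3156 [[0.5304495096542793, 0.19508379953938204, 0.0020940633402934915], [0.6012607432049611, 0.26723732304018893, 0.008968019333543574], [0.6663011841656833, 0.33167394192695177, 0.012264609087353426]]
cap_grip 0.76 [233. 201. 249. 224.] 313 [[0.5387529631542349, -0.15499818206809224, 0.007739068560376784], [0.6441879919256662, 0.05055415090741425, 0.19930648258916195], [0.6557036007683371, 
[... 2038 characters left out ...]
131371]]
drum 0.97 [236. 165. 252. 196.] 400 [[0.6146664192252068, 0.023469193455229485, 0.13029793945982518], [0.6279150340799985, 0.0507649990731759, 0.16684760045991592], [0.6562228866317583, 0.06488830940952835, 0.20833178799007948]]
head 0.86 [213. 168. 257. 212.] 1062 [[0.6156470787608324, -0.03594910489091188, -0.0003453664065228592], [0.6463978094953313, 0.05336100198348822, 0.1136770263386653], [0.8002675223549925, 0.0796224266062741, 0.20702147683923952]]
head 0.19 [149. 322. 250. 382.] 902 [[0.32533777850191264, 0.33383216497879886, 0.003434610683187642], [0.4454298129503534, 0.42732355729084814, 0.009781048024070593], [0.5700788072490133, 0.4569754379025614, 0.01514929380762791]]
```

Run:
```python
import cv2,numpy as np
a=cv2.imread("pics/scene0.png");b=cv2.imread("pics/side0.png")
A=cv2.resize(a[170:350,150:430],None,fx=2.8,fy=2.8)[:, :800];B=cv2.resize(b[140:360,150:430],None,fx=2.8,fy=2.8)
cv2.imwrite("pics/a.png",A);cv2.imwrite("pics/b.png",B[:600])
```

```text
(no output)
```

View pics/a.png

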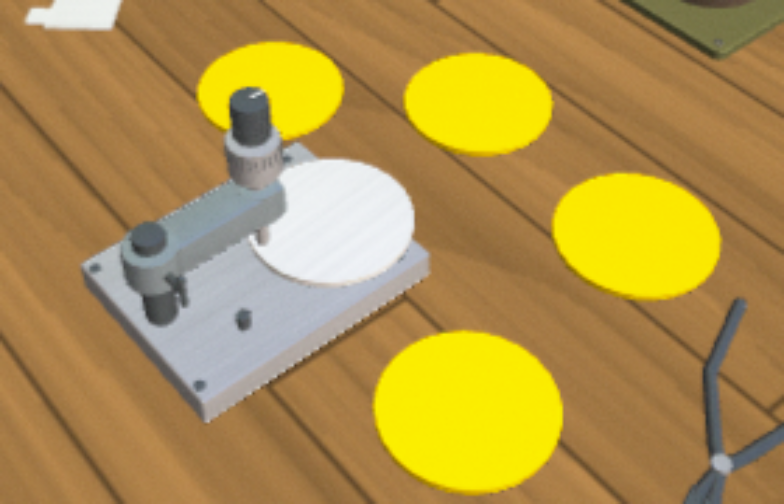

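View pics/b.png

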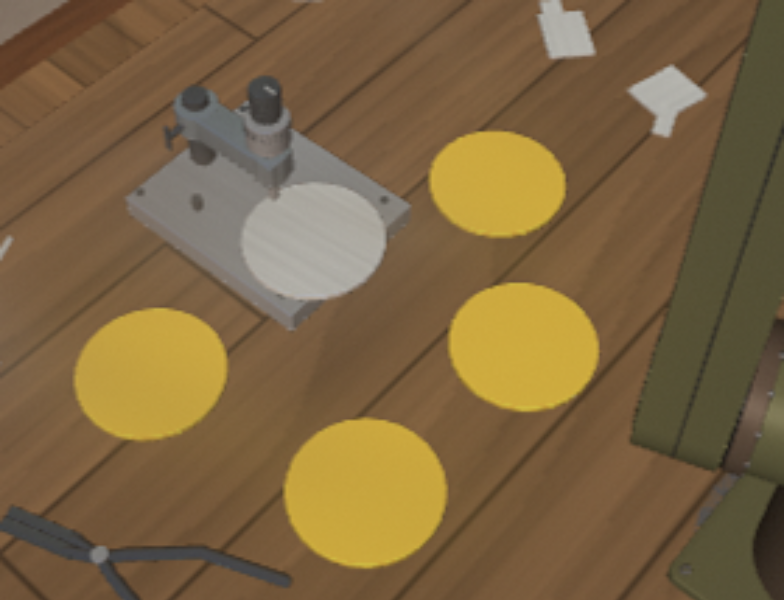

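The pictures show the white disc on the gauge base (scene crop 330,220; side crop 313,240), with its front sticking out. The column is at the rear, the dark cap is at scene crop (250,115), and four yellow look-alikes lie on the bench. Next I'll fit the base, the disc and the axis.

```bash
cat >> h.py <<'E'
def circ(xy,r=None):
    from scipy.optimize import least_squares
    m=xy.mean(0)
    f=lambda p:np.hypot(*(xy-p[:2]).T)-(r or p[2])
    return least_squares(f,[*m,r or .05],loss="soft_l1",f_scale=.002).x
def measure(cam,disc_r=.075):
    p,d=grab_frame(cam)
    out={}
    c=cloud(cam,d,np.ones(d.shape,bool))
    hsv=cv2.cvtColor(p,cv2.COLOR_BGR2HSV);v,u=np.nonzero(d>0);S=hsv[v,u]
    near=np.hypot(c[:,0]-.65,c[:,1]-.06)<.25
    b=c[near&(c[:,2]>.024)&(c[:,2]<.034)];b=b[np.hypot(*(b[:,:2]-np.median(b[:,:2],0)).T)<.2]
    out["rect_top"]=cv2.minAreaRect((b[:,:2]*1000).astype(np.float32))
    out["zbase"]=np.median(b[:,2])
    # axis by heights
    for lo,hi,n in((.135,.165,"drum"),(.18,.205,"cap")):
        q=c[near&(c[:,2]>lo)&(c[:,2]<hi)&(np.hypot(c[:,0]-.64,c[:,1]-.05)<.04)]
        out[n]=(len(q),circ(q[:,:2],.023 if n=="drum" else .016)[:2]) if len(q)>20 else len(q)
    q=c[near&(c[:,2]>.17)];out["ztop"]=np.percentile(q[:,2],[50,90,97])if len(q) else 0
    return out,p,d
E
python3 - <<'E'
from h import *
np.set_printoptions(precision=4,suppress=True)
for cam in("scene","side"):
    o,p,d=measure(cam);print(cam,o)
    for x in trace(cam,"base")[:1]:
        m=x["region"].astype(np.uint8)
        ct=max(cv2.findContours(m,0,2)[0],key=cv2.contourArea)
        w=np.array([atz(cam,q[0],.03)[:2] for q in cv2.convexHull(ct)])
        print("base",x["confidence"],(w*1000).astype(int).tolist())
    for x in trace(cam,"disc"):
        m=x["region"].astype(np.uint8);c=cloud(cam,d,x["region"])
        if np.median(c[:,2])<.025: continue
        c=c[(c[:,2]>.033)&(c[:,2]<.043)]
        ct=max(cv2.findContours(m,0,2)[0],key=cv2.contourArea)
        w=np.array([atz(cam,q[0],.038)[:2] for q in ct])
        print("disc",x["confidence"],circ(w,.075),circ(w),cv2.minEnclosingCircle((c[:,:2]*1000).astype(np.float32)))
def tri(a,b):
    o1,d1=ray("scene",a);o2,d2=ray("side",b)
    A=np.stack([d1,-d2],1);s=np.linalg.lstsq(A,o2-o1,rcond=None)[0];P=o1+s[0]*d1;Q=o2+s[1]*d2
    return (P+Q)/2,np.linalg.norm(P-Q)
L={}
for l in("base","head","spindle","drum","cap_grip"):
    g=[landmark_of(c,l) for c in("scene","side")]
    if all(g):print(l,tri(g[0][0]["position"],g[1][0]["position"]))
E
```

```text
scene {'rect_top': ((642.8339233398438, 43.98134231567383), (254.96231079101562, 195.1723175048828), 1.1327307224273682), 'zbase': np.float64(0.030673299947230018), 'drum': (196, array([0.6392, 0.0431])), 'cap': (128, array([0.6393, 0.0432])), 'ztop': array([0.2014, 0.2095, 0.2105])}
base 0.91 [[643, 23], [530, 119], [531, 135], [534, 141], [538, 146], [544, 149], [551, 151], [593, 153], [710, 156], [766, 158], [771, 157], [773, 156], [775, 151], [778, -5], [777, -20], [776, -27], [772, -40], [770, -43], [760, -47], [740, -47], [649, 18]]
disc 0.59 [0.5731 0.0561 0.075 ] [0.5728 0.0564 0.0743] ((574.9063720703125, 51.44825744628906), 78.35388946533203)
disc 0.47 [0.694  0.0965 0.075 ] [0.6874 0.0878 0.0933] ((650.3941650390625, 43.64995193481445), 142.5688934326172)
side {'rect_top': ((633.1085205078125, 42.776268005371094), (269.9581604003906, 192.87841796875), 1.6365108489990234), 'zbase': np.float64(0.028783035773905896), 'drum': (153, array([0.6384, 0.0411])), 'cap': (94, array([0.6376, 0.0418])), 'ztop': array([0.2022, 0.2071, 0.2081])}
base 0.78 [[761, 32], [754, 31], [685, 30], [655, 35], [513, 104], [510, 124], [509, 145], [511, 147], [518, 148], [528, 149], [657, 152], [727, 150], [742, 148], [753, 142], [759, 137], [761, 124], [766, 37]]
disc 0.65 [0.5693 0.053  0.075 ] [0.5694 0.0537 0.073 ] ((571.0990600585938, 51.505821228027344), 75.93264770507812)
disc 0.22 [0.6672 0.1088 0.075 ] [0.6512 0.1126 0.0931] ((637.314453125, 68.1666488647461), 134.108154296875)
base (array([0.6319, 0.0526, 0.014 ]), np.float64(0.006127283591406302))
head (array([0.6377, 0.0422, 0.001 ]), np.float64(0.003991759056676156))
spindle (array([0.6356, 0.0375, 0.1054]), np.float64(0.007570778014932579))
drum (array([0.6348, 0.0372, 0.1172]), np.float64(0.0020168823228721923))
cap_grip (array([0.6405, 0.0433, 0.188 ]), np.float64(0.012347085192080672))
```

```bash
cat >> h.py <<'E'
def plan(goal,Rg,n):
    s=read_state();p=np.array(s["tool_pos"]);R=Ro.from_rotvec(s["ee_rot"])
    w=(R.inv()*Rg).as_rotvec()
    if abs(w[2])>np.pi*.8 and False: pass
    st=Ro.from_rotvec(w/n);dp=(np.array(goal)-p)/n;X=[]
    for i in range(n):
        X.append(np.round(R.inv().apply(dp)*100,2).tolist());R=R*st
    print("turn/row",np.round(np.degrees(w/n),2),"total",np.round(np.degrees(w),1))
    for i in range(0,n,5):print(X[i:i+5])
def down(yaw): # tool z down, tool x at world yaw (deg)
    return Ro.from_euler("z",yaw,degrees=True)*Ro.from_rotvec([np.pi,0,0])
def st():
    s=read_state();R=Ro.from_rotvec(s["ee_rot"]);x=R.apply([1,0,0]);z=R.apply([0,0,1])
    print("t",round(s["time_s"],2),"p",np.round(s["tool_pos"],4),"yaw",round(np.degrees(np.arctan2(x[1],x[0])),2),"z",np.round(z,3),"F",np.round(s["ft_force"],2),"M",np.round(s["wrist_torque"],3),"w",round(s["gripper_width"],4),"ff",s["finger_force"],"q",np.round(s["joint_pos"],2))
    return s
E
python3 - <<'E'
from h import *
np.set_printoptions(precision=4,suppress=True)
s=st();R=Ro.from_rotvec(s["ee_rot"])
o,d=ray("wrist",(280,210));print("cam in tool",R.inv().apply(o-s["tool_pos"]),R.inv().apply(d))
for q in((327,205),(337,264),(281,315),(203,273)):print(atz("side",q,.008))
plan([.45,.054,.24],down(181.5),16)
E
```

```text
t 2.0 p [ 0.2697 -0.5914  0.2453] yaw 24.51 z [-0.  0. -1.] F [-1.75 -0.5   0.07] M [ 0.037 -0.01  -0.03 ] w 0.0852 ff 0.0 q [-1.23  0.12  1.65  0.    1.37 -0.08]
cam in tool [ 0.0683  0.0006 -0.1278] [-0.2461  0.0032  0.9694]
[ 0.4903 -0.1518  0.008 ]
[ 0.3363 -0.0012  0.008 ]
[0.3489 0.2185 0.008 ]
[0.593  0.2655 0.008 ]
turn/row [-0.   -0.   -9.81] total [  -0.   -0. -157.]
[[2.7, -3.2, 0.03], [3.21, -2.7, 0.03], [3.62, -2.11, 0.03], [3.92, -1.46, 0.03], [4.12, -0.77, 0.03]]
[[4.19, -0.06, 0.03], [4.14, 0.65, 0.03], [3.96, 1.35, 0.03], [3.68, 2.01, 0.03], [3.28, 2.6, 0.03]]
[[2.79, 3.12, 0.03], [2.22, 3.55, 0.03], [1.58, 3.88, 0.03], [0.89, 4.09, 0.03], [0.18, 4.18, 0.03]]
[[-0.53, 4.15, 0.03]]
```

Request:
play_rows:
  xyz:
    - [2.7,-3.2,0]
    - [3.2,-2.7,0]
    - [3.6,-2.1,0]
    - [3.9,-1.5,0]
    - [4.1,-0.8,0]
  turn:
    - [0,0,-9.8]
    - [0,0,-9.8]
    - [0,0,-9.8]
    - [0,0,-9.8]
    - [0,0,-9.8]
  hand: [5,5,5,5,5]
  grip_force: 30

```text
time_s: 2.62
tool_pos: [0.3254, -0.3887, 0.2455]
ee_rot: [2.512, 1.886, 0.0]
ft_force: [0.0, 0.1, -0.5]
gripper_width: 0.0501
finger_force: 0.0
```

Request:
play_rows:
  xyz:
    - [4.2,0,0]
    - [4.1,0.7,0]
    - [4,1.4,0]
    - [3.7,2,0]
    - [3.3,2.6,0]
  turn:
    - [0,0,-9.8]
    - [0,0,-9.8]
    - [0,0,-9.8]
    - [0,0,-9.8]
    - [0,0,-9.8]
  hand: [5,5,5,5,5]

```text
time_s: 3.25
tool_pos: [0.3833, -0.1868, 0.2456]
ee_rot: [1.503, 2.758, -0.0]
ft_force: [-0.6, -0.2, -0.3]
gripper_width: 0.0498
finger_force: 0.0
```

Request:
play_rows:
  xyz:
    - [2.8,3.1,0]
    - [2.2,3.6,0]
    - [1.6,3.9,0]
    - [0.9,4.1,0]
    - [0.2,4.2,0]
  turn:
    - [0,0,-9.8]
    - [0,0,-9.8]
    - [0,0,-9.8]
    - [0,0,-9.8]
    - [0,0,-9.8]
  hand: [5,5,5,5,5]

```text
time_s: 3.88
tool_pos: [0.4402, 0.0156, 0.2456]
ee_rot: [0.224, 3.133, -0.0]
ft_force: [1.3, -0.4, -0.4]
gripper_width: 0.0498
finger_force: 0.0
```

Request:
play_rows:
  xyz:
    - [-0.5,4.2,0]
    - [0,0,0]
  turn:
    - [0,0,-9.8]
    - [0,0,0]
  hand: [5,5]

```text
time_s: 4.12
tool_pos: [0.4514, 0.057, 0.2455]
ee_rot: [-0.043, 3.141, 0.0]
ft_force: [0.6, 0.9, -0.0]
gripper_width: 0.0499
finger_force: 0.0
```

Next, a wrist view of the disc, base and cap.

Run:
```python
from h import *
np.set_printoptions(precision=4,suppress=True)
st();p,d=grab_frame("wrist");cv2.imwrite("pics/w0.png",p)
for x in trace("wrist","disc"):
    c=cloud("wrist",d,x["region"]);m=x["region"].astype(np.uint8)
    ct=max(cv2.findContours(m,0,2)[0],key=cv2.contourArea)
    w=np.array([atz("wrist",q[0],.038)[:2] for q in ct if 2<q[0][0]<557 and 2<q[0][1]<417])
    print("disc",x["confidence"],x["bbox"],np.median(c[:,2]),circ(w,.075))
c=cloud("wrist",d,np.ones(d.shape,bool));near=np.hypot(c[:,0]-.65,c[:,1]-.06)<.25
b=c[near&(c[:,2]>.027)&(c[:,2]<.034)]
print(cv2.minAreaRect((b[:,:2]*1000).astype(np.float32)))
for l in("home","base","cap_grip","drum"):
    print(l,[(x["position"],x["confidence"]) for x in landmark_of("wrist",l)[:2]])
print(proj("wrist",[.639,.0425,.03]),proj("wrist",[.639,.0425,.19]))
```

```text
t 4.12 p [0.4514 0.057  0.2455] yaw -178.44 z [ 0.  0. -1.] F [ 0.61  0.88 -0.  ] M [-0.054 -0.024 -0.035] w 0.0499 ff 0.0 q [ 0.01 -0.33  2.07  0.    1.4  -1.59]
disc 0.89 [211.8, 235.5, 341.5, 368.1] 0.03716302225593533 [0.5734 0.049  0.075 ]
disc 0.77 [136.9, 0.0, 295.1, 152.9] 0.007038279921714871 [ 0.3398 -0.003   0.075 ]
disc 0.69 [392.5, 251.5, 518.9, 336.0] 0.006789448349606546 [0.5247 0.2474 0.075 ]
disc 0.6 [4.8, 148.3, 149.9, 285.8] 0.00739131619796522 [ 0.4811 -0.1448  0.075 ]
disc 0.56 [369.4, 4.7, 528.5, 167.9] 0.006686224046685748 [0.3647 0.1989 0.075 ]
((590.2235717773438, 37.59539031982422), (174.87423706054688, 178.3465118408203), 9.112397193908691)
home [([263.1, 355.1], 0.58)]
base []
cap_grip []
drum []
[265.7429 354.5175] [256.9709 504.2515]
```

View pics/w0.png

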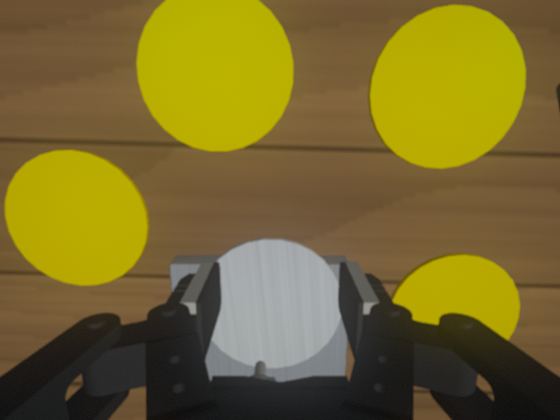

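Request:
play_rows:
  xyz:
    - [0,0.4,5.5]
    - [0,0,5.5]
    - [0,0,5.5]
    - [0,0,5]
    - [0,0,0]
  turn:
    - [0,0,0]
    - [0,0,0]
    - [0,0,0]
    - [0,0,0]
    - [0,0,0]
  hand: [5,5,5,5,5]

```text
time_s: 5.05
tool_pos: [0.4471, 0.0582, 0.0264]
ee_rot: [0.033, -3.131, 0.0]
ft_force: [0.7, -0.3, -0.0]
gripper_width: 0.0502
finger_force: 0.0
```

Request:
play_rows:
  xyz:
    - [0,0,0.6]
    - [0,0,0.2]
    - [0,0,0.1]
  turn:
    - [0,0,0]
    - [0,0,0]
    - [0,0,0]
  hand: [5,5,5]

```text
time_s: 5.42
tool_pos: [0.4525, 0.059, 0.023]
ee_rot: [-0.036, 3.138, 0.0]
ft_force: [0.2, 0.5, 0.1]
gripper_width: 0.05
finger_force: 0.0
```

Request:
play_rows:
  xyz:
    - [0,0,0.1]
    - [0,0,0]
  turn:
    - [0,0,0]
    - [0,0,0]
  hand: [5,5]

```text
time_s: 5.68
tool_pos: [0.4512, 0.0591, 0.0207]
ee_rot: [-0.036, 3.141, -0.0]
ft_force: [0.6, -0.0, 0.1]
gripper_width: 0.0499
finger_force: 0.0
```

Request:
play_rows:
  xyz:
    - [0,-0.7,0.2]
    - [0,0,0]
  turn:
    - [0,0,0]
    - [0,0,0]
  hand: [5,5]

```text
time_s: 5.92
tool_pos: [0.451, 0.0516, 0.0181]
ee_rot: [0.035, -3.141, 0.0]
ft_force: [-0.3, 0.3, 0.2]
gripper_width: 0.0499
finger_force: 0.0
```

Request:
play_rows:
  xyz:
    - [0,0,0.2]
    - [0,0,0]
  turn:
    - [0,0,0]
    - [0,0,0]
  hand: [5,5]

```text
time_s: 6.18
tool_pos: [0.451, 0.052, 0.0161]
ee_rot: [0.036, -3.141, -0.0]
ft_force: [-0.3, -0.3, 0.2]
gripper_width: 0.0501
finger_force: 0.0
```

Request:
play_rows:
  xyz:
    - [0,0,0.1]
    - [0,0,0]
  turn:
    - [0,0,0]
    - [0,0,0]
  hand: [5,5]

```text
time_s: 6.42
tool_pos: [0.4512, 0.0521, 0.0152]
ee_rot: [0.036, -3.141, -0.0]
ft_force: [-0.9, 0.4, 1.2]
gripper_width: 0.0498
finger_force: 0.0
```

Request:
play_rows:
  xyz:
    - [0,0,0.1]
    - [0,0,0]
  turn:
    - [0,0,0]
    - [0,0,0]
  hand: [5,5]

```text
time_s: 6.68
tool_pos: [0.4512, 0.052, 0.0142]
ee_rot: [0.036, -3.141, -0.0]
ft_force: [0.2, -0.1, -0.0]
gripper_width: 0.0504
finger_force: 0.0
```

Request:
play_rows:
  xyz:
    - [0,0,0.1]
    - [0,0,0]
  turn:
    - [0,0,0]
    - [0,0,0]
  hand: [5,5]

```text
time_s: 6.92
tool_pos: [0.4511, 0.052, 0.0132]
ee_rot: [0.036, -3.141, -0.0]
ft_force: [0.3, -0.5, 1.7]
gripper_width: 0.0499
finger_force: 0.0
```

Request:
play_rows:
  xyz:
    - [0,0,0.1]
    - [0,0,0]
  turn:
    - [0,0,0]
    - [0,0,0]
  hand: [5,5]

```text
time_s: 7.18
tool_pos: [0.4511, 0.052, 0.0122]
ee_rot: [0.036, -3.141, 0.0]
ft_force: [1.1, -0.2, 0.3]
gripper_width: 0.05
finger_force: 0.0
```

Request:
play_rows:
  xyz:
    - [0,0,0.1]
    - [0,0,0]
  turn:
    - [0,0,0]
    - [0,0,0]
  hand: [5,5]

```text
time_s: 7.42
tool_pos: [0.4512, 0.052, 0.0113]
ee_rot: [0.036, -3.141, 0.0]
ft_force: [-0.4, -0.1, -0.8]
gripper_width: 0.05
finger_force: 0.0
```

Request:
play_rows:
  xyz:
    - [0,0,-3.1]
    - [0,0,0]
    - [-2,0,0]
    - [-1,0,0]
    - [0,0,0]
  turn:
    - [0,0,0]
    - [0,0,0]
    - [0,0,0]
    - [0,0,0]
    - [0,0,0]
  hand: [5,5,5,5,5]

```text
time_s: 8.05
tool_pos: [0.4813, 0.0527, 0.0418]
ee_rot: [0.036, -3.14, -0.0]
ft_force: [0.7, 0.1, 0.0]
gripper_width: 0.0501
finger_force: 0.0
```

Request:
play_rows:
  xyz:
    - [-0.5,0,0]
    - [-0.5,0,0]
    - [-0.5,0,0]
    - [0,0,0]
  turn:
    - [0,0,0]
    - [0,0,0]
    - [0,0,0]
    - [0,0,0]
  hand: [5,5,5,5]

```text
time_s: 8.55
tool_pos: [0.4961, 0.053, 0.0421]
ee_rot: [0.036, -3.14, 0.0]
ft_force: [-0.4, -0.2, -0.7]
gripper_width: 0.0501
finger_force: 0.7
```

Run:
```python
from h import *
st();p,d=grab_frame("wrist");q,_=grab_frame("side")
cv2.imwrite("pics/w1.png",np.vstack([cv2.resize(p,(400,300)),cv2.resize(q[140:290,150:350],(400,300))]))
```

```text
t 8.55 p [0.4961 0.053  0.0421] yaw -178.69 z [-0.001 -0.    -1.   ] F [-0.42 -0.21 -0.68] M [-0.117  0.241 -0.079] w 0.0501 ff 0.7335627637803555 q [-0.    0.02  2.14 -0.    0.99 -1.59]
```

View pics/w1.png

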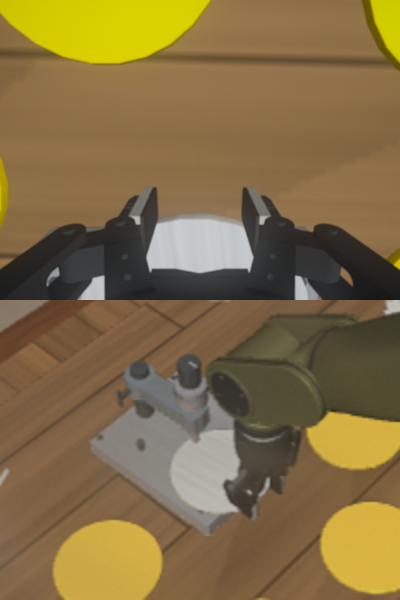

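The wrist view (top) shows the disc's front rim cradled between the pads at (200,217). In the side view the olive wrist link is close to the drum, so I'll measure its overhang towards the gauge.

Run:
```python
from h import *
p,d=grab_frame("scene");c=cloud("scene",d,np.ones(d.shape,bool))
for lo in np.arange(.04,.34,.02):
    q=c[(c[:,2]>lo)&(c[:,2]<lo+.02)&(abs(c[:,1]-.05)<.06)&(c[:,0]>.44)&(c[:,0]<.612)]
    if len(q)>5:print(round(lo,2),len(q),np.percentile(q[:,0],[50,95,99]).round(3),"rel",(np.percentile(q[:,0],97)-.496).round(3))
```

```text
0.04 425 [0.544 0.603 0.611] rel 0.111
0.06 86 [0.503 0.508 0.509] rel 0.012
0.08 135 [0.506 0.511 0.512] rel 0.016
0.1 158 [0.507 0.513 0.514] rel 0.018
0.12 184 [0.506 0.515 0.516] rel 0.019
0.14 76 [0.502 0.519 0.529] rel 0.03
0.16 201 [0.519 0.533 0.533] rel 0.037
0.18 218 [0.517 0.533 0.533] rel 0.037
0.2 210 [0.518 0.531 0.534] rel 0.035
0.22 240 [0.519 0.532 0.533] rel 0.036
0.24 145 [0.522 0.531 0.533] rel 0.036
0.26 164 [0.524 0.533 0.534] rel 0.037
0.28 135 [0.533 0.537 0.538] rel 0.041
0.3 313 [0.534 0.538 0.539] rel 0.042
0.32 628 [0.522 0.533 0.534] rel 0.037
0.34 672 [0.496 0.514 0.518] rel 0.02
```

Request:
play_rows:
  xyz:
    - [-0.8,-0.2,0]
    - [-0.8,-0.2,0]
    - [-0.8,-0.2,0]
    - [-0.8,-0.2,0]
    - [-0.8,-0.2,0]
  turn:
    - [0,0,0]
    - [0,0,0]
    - [0,0,0]
    - [0,0,0]
    - [0,0,0]
  hand: [5,5,5,5,5]

```text
time_s: 9.32
tool_pos: [0.537, 0.0438, 0.0422]
ee_rot: [0.036, -3.141, -0.0]
ft_force: [-2.4, 0.7, -1.9]
gripper_width: 0.0499
finger_force: 0.9
```

Request:
play_rows:
  xyz:
    - [-0.4,-0.2,0]
    - [-0.4,-0.1,0]
    - [-0.4,-0.1,0]
    - [-0.2,0,0]
    - [0,0,0]
  turn:
    - [0,0,0]
    - [0,0,0]
    - [0,0,0]
    - [0,0,0]
    - [0,0,0]
  hand: [5,5,5,5,5]

```text
time_s: 9.95
tool_pos: [0.5508, 0.0402, 0.0424]
ee_rot: [-0.036, 3.141, -0.0]
ft_force: [-1.5, -0.1, -0.7]
gripper_width: 0.0499
finger_force: 0.5
```

```bash
cat >> h.py <<'E'
def disc():
    for cam in("scene","side","wrist"):
        p,d=grab_frame(cam)
        for x in trace(cam,"disc"):
            c=cloud(cam,d,x["region"])
            if not .03<np.median(c[:,2])<.045: continue
            h=cv2.cvtColor(p,cv2.COLOR_BGR2HSV)
            ct=max(cv2.findContours(x["region"].astype(np.uint8),0,2)[0],key=cv2.contourArea)
            w=np.array([atz(cam,q[0],.038)[:2] for q in ct if 2<q[0][0]<557 and 2<q[0][1]<417])
            f=circ(w,.075);r=np.hypot(*(w-f[:2]).T);print(cam,round(x["confidence"],2),f[:2].round(4),"fit",np.mean(abs(r-.075)<.003).round(2),"xmin",w[:,0].min().round(4))
E
python3 - <<'E'
from h import *
st();disc()
E
```

```text
t 9.95 p [0.5508 0.0402 0.0424] yaw -178.69 z [ 0.001 -0.    -1.   ] F [-1.5  -0.11 -0.7 ] M [0.017 0.164 0.071] w 0.0499 ff 0.5190348392352462 q [-0.02  0.13  2.02 -0.    1.   -1.62]
scene 0.7 [0.6295 0.05  ] fit 0.4 xmin 0.5577
side 0.8 [0.6666 0.103 ] fit 0.16 xmin 0.5627
wrist 0.71 [0.6431 0.0431] fit 0.14 xmin 0.555
```

Request:
play_rows:
  xyz:
    - [-0.2,0,0]
    - [-0.2,0,0]
    - [0,0,0]
  turn:
    - [0,0,0]
    - [0,0,0]
    - [0,0,0]
  hand: [5,5,5]

```text
time_s: 10.62
tool_pos: [0.5546, 0.0404, 0.0424]
ee_rot: [-0.036, 3.141, 0.0]
ft_force: [-2.8, 0.3, 1.1]
gripper_width: 0.05
finger_force: 1.3
```

Request:
play_rows:
  xyz:
    - [-0.1,0,0]
    - [0,0,0]
  turn:
    - [0,0,0]
    - [0,0,0]
  hand: [5,5]

```text
time_s: 10.88
tool_pos: [0.5555, 0.0404, 0.0423]
ee_rot: [0.036, -3.141, -0.0]
ft_force: [-2.5, -0.3, 1.5]
gripper_width: 0.0499
finger_force: 1.6
```

Request:
play_rows:
  xyz:
    - [-0.1,0,0]
    - [0,0,0]
  turn:
    - [0,0,0]
    - [0,0,0]
  hand: [5,5]

```text
time_s: 11.12
tool_pos: [0.5566, 0.0404, 0.0423]
ee_rot: [-0.036, 3.141, 0.0]
ft_force: [-3.2, -1.1, 1.6]
gripper_width: 0.05
finger_force: 1.5
```

Request:
play_rows:
  xyz:
    - [-0.1,0,0]
    - [0,0,0]
  turn:
    - [0,0,0]
    - [0,0,0]
  hand: [5,5]

```text
time_s: 11.38
tool_pos: [0.5577, 0.0404, 0.0423]
ee_rot: [-0.036, 3.141, 0.0]
ft_force: [-2.4, -0.0, 1.2]
gripper_width: 0.0504
finger_force: 1.5
```

Request:
play_rows:
  xyz:
    - [-0.1,0,0]
    - [0,0,0]
  turn:
    - [0,0,0]
    - [0,0,0]
  hand: [5,5]

```text
time_s: 11.62
tool_pos: [0.5585, 0.0405, 0.0423]
ee_rot: [0.036, -3.141, 0.0]
ft_force: [-4.1, -0.0, 3.0]
gripper_width: 0.0499
finger_force: 1.8
```

Run:
```python
from h import *
st()
```

```text
t 11.62 p [0.5585 0.0405 0.0423] yaw -178.69 z [-0. -0. -1.] F [-4.06 -0.    3.01] M [-0.039  0.597  0.029] w 0.0499 ff 1.8034142442047596 q [-0.02  0.14  2.   -0.    1.   -1.62]
```

Request:
play_rows:
  xyz:
    - [-0.1,0,0]
    - [0,0,0]
  turn:
    - [0,0,0]
    - [0,0,0]
  hand: [5,5]

```text
time_s: 11.88
tool_pos: [0.5588, 0.0405, 0.0422]
ee_rot: [0.036, -3.139, 0.0]
ft_force: [-6.4, -1.1, 4.2]
gripper_width: 0.05
finger_force: 3.1
```

Request:
play_rows:
  xyz:
    - [-0.1,0,0]
    - [0,0,0]
  turn:
    - [0,0,0]
    - [0,0,0]
  hand: [5,5]

```text
time_s: 12.12
tool_pos: [0.559, 0.0405, 0.0421]
ee_rot: [0.036, -3.137, 0.0]
ft_force: [-9.2, -1.5, 5.3]
gripper_width: 0.05
finger_force: 4.5
```

Request:
play_rows:
  xyz:
    - [0.2,0,0]
    - [0.4,0,0]
    - [1.5,0,0]
    - [1,0,-2]
    - [0,0,-5.5]
  turn:
    - [0,0,0]
    - [0,0,0]
    - [0,0,0]
    - [0,0,0]
    - [0,0,0]
  hand: [5,5,5,5,5]

```text
time_s: 12.75
tool_pos: [0.5256, 0.0399, 0.1144]
ee_rot: [0.036, -3.134, -0.001]
ft_force: [1.1, 0.1, -0.6]
gripper_width: 0.0503
finger_force: 0.0
```

Request:
play_rows:
  xyz:
    - [0,0,-5.5]
    - [0,0,-5.5]
    - [0,0,-5.5]
    - [0,0,0]
  turn:
    - [0,0,0]
    - [0,0,0]
    - [0,0,0]
    - [0,0,0]
  hand: [6,6,6,6]

```text
time_s: 13.25
tool_pos: [0.5317, 0.0398, 0.289]
ee_rot: [-0.036, 3.129, -0.001]
ft_force: [0.3, -0.5, 0.1]
gripper_width: 0.0601
finger_force: 0.0
```

Run:
```python
from h import *
np.set_printoptions(precision=4,suppress=True)
st();disc()
for cam in("scene","side","wrist"):
    o,p,d=measure(cam);print(cam,{k:o[k] for k in("drum","cap","ztop")})
    cv2.imwrite(f"pics/{cam}2.png",p)
    h=[x for x in landmark_of(cam,"home")[:1]]
    for x in h: print("home",x["confidence"],atz(cam,x["position"],.03))
a=cv2.imread("pics/scene2.png")[170:350,150:430];b=cv2.imread("pics/wrist2.png")
cv2.imwrite("pics/c2.png",np.hstack([cv2.resize(a,(420,270)),cv2.resize(b,(360,270))]))
```

```text
t 13.25 p [0.5317 0.0398 0.289 ] yaw -178.68 z [ 0.012 -0.    -1.   ] F [ 0.32 -0.5   0.08] M [0.017 0.029 0.016] w 0.0601 ff 0.0 q [-0.03 -0.17  1.86  0.    1.43 -1.62]
scene 0.77 [0.6359 0.0591] fit 0.23 xmin 0.5655
side 0.76 [0.6331 0.0462] fit 0.56 xmin 0.5586
wrist 0.56 [0.6383 0.0424] fit 0.72 xmin 0.5651
scene {'drum': (198, array([0.639 , 0.0432])), 'cap': (124, array([0.6395, 0.0432])), 'ztop': array([0.5378, 0.5845, 0.5929])}
side {'drum': (153, array([0.6387, 0.041 ])), 'cap': (87, array([0.6385, 0.041 ])), 'ztop': array([0.5504, 0.5901, 0.5951])}
wrist {'drum': (1060, array([0.642 , 0.0416])), 'cap': (994, array([0.6418, 0.0416])), 'ztop': array([0.3345, 0.3523, 0.3579])}
```

View pics/c2.png

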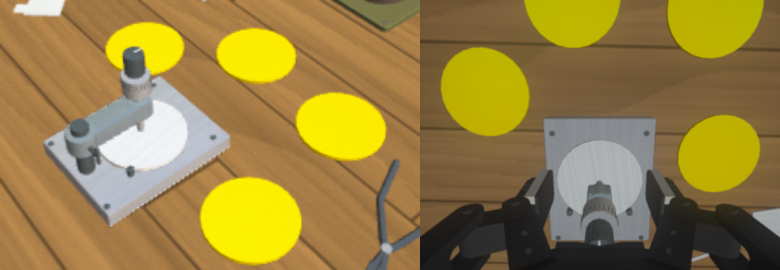

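The scene and wrist views show the disc centred under the spindle, with a fit of (0.638, 0.042) against home at about (0.640, 0.042). Now I'll move over the cap.

Request:
play_rows:
  xyz:
    - [-5.4,0,0]
    - [-5.4,0,0]
    - [0,0,0]
    - [0,0,0]
  turn:
    - [0,0.7,0]
    - [0,0,0]
    - [0,0,0]
    - [0,0,0]
  hand: [6,6,6,6]

```text
time_s: 14.35
tool_pos: [0.6373, 0.0423, 0.2811]
ee_rot: [0.036, -3.128, 0.0]
ft_force: [0.3, -0.4, 0.1]
gripper_width: 0.0603
finger_force: 0.0
```

Run:
```python
from h import *
np.set_printoptions(precision=4,suppress=True)
st()
p,d=grab_frame("wrist");cv2.imwrite("pics/w3.png",p)
c=cloud("wrist",d,np.ones(d.shape,bool))
n=np.hypot(c[:,0]-.64,c[:,1]-.042)<.03
q=c[n&(c[:,2]>.2)&(c[:,2]<.217)];print("top",len(q),np.median(q[:,2]) if len(q) else 0,cv2.minEnclosingCircle((q[:,:2]*1000).astype(np.float32)) if len(q) else 0)
for lo,hi,r in((.13,.165,.023),(.175,.2,.016)):
    s=c[n&(c[:,2]>lo)&(c[:,2]<hi)]
    if len(s)>20:print(lo,len(s),circ(s[:,:2],r),circ(s[:,:2]))
for cam in("wrist","scene","side"):
    if cam!="wrist":grab_frame(cam)
    for x in landmark_of(cam,"cap_grip")[:1]:print(cam,x["confidence"],x["position"],proj(cam,[.64,.042,.19]))
```

```text
t 14.35 p [0.6373 0.0423 0.2811] yaw -178.69 z [-0.013 -0.    -1.   ] F [ 0.3  -0.36  0.13] M [ 0.026 -0.003  0.014] w 0.0603 ff 0.0 q [-0.02  0.09  1.63 -0.    1.44 -1.61]
top 2215 0.20764014405531506 ((641.3211669921875, 41.61161804199219), 16.699323654174805)
0.13 427 [0.6417 0.0417 0.023 ] [0.6418 0.0417 0.0231]
0.175 404 [0.6415 0.0417 0.016 ] [0.6419 0.0417 0.0163]
wrist 0.8 [280.5, 228.1] [279.0779 230.3924]
scene 0.84 [239.4, 212.6] [238.5638 211.1661]
side 0.74 [245.4, 175.5] [243.924  174.3767]
```

View pics/w3.png

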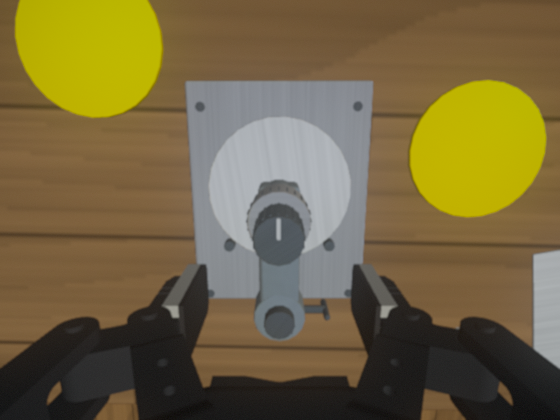

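The cap is at (280,228). The disc touches both pins, at (230,245) and (329,245), and the cap has a white index mark. I'm descending onto the cap.

Request:
play_rows:
  xyz:
    - [-0.3,0,2.5]
    - [0,0,2.5]
    - [0,0,2.5]
    - [0,0,1]
    - [0,0,0]
  turn:
    - [0,-0.7,0]
    - [0,0,0]
    - [0,0,0]
    - [0,0,0]
    - [0,0,0]
  hand: [6,6,6,6,6]

```text
time_s: 15.28
tool_pos: [0.6398, 0.0424, 0.1964]
ee_rot: [0.036, -3.141, -0.0]
ft_force: [-0.1, 0.8, 0.3]
gripper_width: 0.0602
finger_force: 0.0
```

Run:
```python
from h import *
st()
```

```text
t 15.28 p [0.6398 0.0424 0.1964] yaw -178.69 z [-0.001  0.    -1.   ] F [-0.15  0.83  0.33] M [ 0.023 -0.051  0.006] w 0.0602 ff 0.0 q [-0.02  0.14  1.72  0.    1.29 -1.61]
```

Request:
play_rows:
  xyz:
    - [0,0,0.9]
    - [0,0,0]
    - [0,0,0]
    - [0,0,0]
    - [0,0,0]
  turn:
    - [0,0,0]
    - [0,0,0]
    - [0,0,0]
    - [0,0,0]
    - [0,0,0]
  hand: [6,4,3,2.8,2.8]
  grip_force: 35

```text
time_s: 15.9
tool_pos: [0.6404, 0.0419, 0.1882]
ee_rot: [-0.036, 3.141, -0.001]
ft_force: [-1.3, -2.5, 2.2]
gripper_width: 0.031
finger_force: 35.0
```

Request:
play_rows:
  xyz:
    - [0,0,0]
    - [0,0,0]
  turn:
    - [0,0,0]
    - [0,0,0]
  hand: [2.5,2.5]

```text
time_s: 16.15
tool_pos: [0.6404, 0.042, 0.1882]
ee_rot: [-0.036, 3.141, -0.001]
ft_force: [-2.1, -4.5, 3.6]
gripper_width: 0.0313
finger_force: 35.1
```

Run:
```python
from h import *
st()
```

```text
t 16.15 p [0.6404 0.042  0.1882] yaw -178.69 z [ 0.001 -0.001 -1.   ] F [-2.08 -4.47  3.62] M [-0.614  0.262 -0.022] w 0.0313 ff 35.1159542798996 q [-0.02  0.15  1.72 -0.    1.27 -1.61]
```

Request:
play_rows:
  xyz:
    - [0.1,-0.1,-0.1]
    - [0,0,0]
  turn:
    - [0,0,0]
    - [0,0,0]
  hand: [2.5,2.5]

```text
time_s: 16.4
tool_pos: [0.6401, 0.0418, 0.1883]
ee_rot: [-0.036, 3.138, 0.002]
ft_force: [3.8, -0.3, -2.1]
gripper_width: 0.0312
finger_force: 35.3
```

Run:
```python
from h import *
st()
```

```text
t 16.4 p [0.6401 0.0418 0.1883] yaw -178.69 z [ 0.003  0.001 -1.   ] F [ 3.81 -0.27 -2.1 ] M [-0.191 -0.783 -0.006] w 0.0312 ff 35.27802050113678 q [-0.02  0.14  1.73  0.    1.27 -1.61]
```

Request:
play_rows:
  xyz:
    - [-0.06,0,0.07]
    - [0,0,0.07]
    - [0,0,0]
  turn:
    - [0,0,10]
    - [0,0,10]
    - [0,0,0]
  hand: [2.5,2.5,2.5]

```text
time_s: 16.77
tool_pos: [0.6402, 0.0417, 0.1869]
ee_rot: [0.507, 3.099, 0.002]
ft_force: [3.6, -1.4, -1.4]
gripper_width: 0.0315
finger_force: 35.4
```

Run:
```python
from h import *
for i in range(3):
    st();grab_frame("wrist")
```

```text
t 16.77 p [0.6402 0.0417 0.1869] yaw 161.41 z [ 0.001  0.001 -1.   ] F [ 3.6  -1.39 -1.43] M [-0.092 -0.543 -0.177] w 0.0315 ff 35.35558998584747 q [-0.02  0.15  1.73  0.    1.27 -1.27]
t 16.82 p [0.6402 0.0417 0.1869] yaw 161.46 z [ 0.001  0.001 -1.   ] F [ 4.2  -0.99 -2.98] M [-0.02  -0.665 -0.075] w 0.0312 ff 35.35249650478363 q [-0.02  0.15  1.73  0.    1.27 -1.27]
t 16.88 p [0.6402 0.0417 0.1869] yaw 161.45 z [ 0.001  0.001 -1.   ] F [ 4.8  -0.65 -2.42] M [-0.056 -0.756 -0.081] w 0.0314 ff 35.349631905555725 q [-0.02  0.15  1.73  0.    1.27 -1.27]
```

Request:
play_rows:
  xyz:
    - [-0.07,0.02,0.07]
    - [0,0,0.07]
    - [0,0,0]
  turn:
    - [0,0,10]
    - [0,0,10]
    - [0,0,0]
  hand: [2.5,2.5,2.5]

```text
time_s: 17.3
tool_pos: [0.6402, 0.0417, 0.1855]
ee_rot: [-1.036, -2.965, -0.001]
ft_force: [1.9, -1.3, -1.8]
gripper_width: 0.031
finger_force: 35.3
```

```bash
cat >> h.py <<'E'
def chk(n=4):
    L=[]
    for i in range(n):
        s=read_state();L.append([*s["ft_force"],*s["wrist_torque"]])
        if i<n-1:grab_frame("wrist")
    m=np.mean(L,0);yaw=np.degrees(np.arctan2(*Ro.from_rotvec(s["ee_rot"]).as_matrix()[[1,0],0]));y=np.radians(yaw)
    k=5.5 # N/mm
    f=m[:2]/k/10;T=np.array([[np.cos(y),np.sin(y)],[np.sin(y),-np.cos(y)]])
    print("t",round(s["time_s"],2),"p",np.round(s["tool_pos"],4),"yaw",round(yaw,1),"F",m[:3].round(1),"Mz",m[5].round(3),np.round([l[5] for l in L],2),"relief tool xy cm",(T@f).round(2),"q6",round(s["joint_pos"][5],2))
E
python3 -c "
from h import *
chk()"
```

```text
t 17.45 p [0.6403 0.0417 0.1855] yaw 141.5 F [ 1.9  0.2 -1.7] Mz -0.066 [-0.16 -0.07  0.   -0.04] relief tool xy cm [-0.03  0.03] q6 -0.92
```

Request:
play_rows:
  xyz:
    - [-0.03,0.03,0.07]
    - [0,0,0.07]
  turn:
    - [0,0,10]
    - [0,0,10]
  hand: [2.5,2.5]

```text
time_s: 17.7
tool_pos: [0.6403, 0.0416, 0.1844]
ee_rot: [-1.542, -2.735, 0.001]
ft_force: [-0.3, -0.1, 0.3]
gripper_width: 0.031
finger_force: 35.5
```

```bash
python3 -c "
from h import *
chk(3)"
```

```text
t 17.8 p [0.6403 0.0416 0.1844] yaw 121.4 F [-0.9  0.6  0.2] Mz 0.059 [ 0.26 -0.03 -0.05] relief tool xy cm [ 0.02 -0.01] q6 -0.57
```

Request:
play_rows:
  xyz:
    - [0,0,0]
    - [0,0,0]
  turn:
    - [0,0,8]
    - [0,0,0]
  hand: [2.5,2.5]

```text
time_s: 18.05
tool_pos: [0.6403, 0.0416, 0.1844]
ee_rot: [-1.72, -2.627, 0.001]
ft_force: [-3.0, 1.1, 1.9]
gripper_width: 0.0312
finger_force: 35.5
```

```bash
python3 -c "
from h import *
chk(3)"
```

```text
t 18.15 p [0.6404 0.0416 0.1844] yaw 113.5 F [-3.   1.3  1.4] Mz 0.0 [ 0.   -0.05  0.04] relief tool xy cm [ 0.04 -0.04] q6 -0.43
```

Run:
```python
from h import *
a,_=grab_frame("wrist");b,_=grab_frame("scene");c,_=grab_frame("side")
cv2.imwrite("pics/g.png",np.vstack([np.hstack([cv2.resize(a[120:420,80:480],(400,300)),cv2.resize(b[190:280,185:305],(400,300),interpolation=2)]),np.hstack([cv2.resize(c[150:240,190:310],(400,300),interpolation=2),cv2.resize(cv2.imread("pics/scene2.png")[190:280,185:305],(400,300),interpolation=2)])]))
st()
```

```text
t 18.3 p [0.6404 0.0415 0.1844] yaw 113.44 z [-0.002  0.    -1.   ] F [-5.22  0.8   1.7 ] M [0.286 0.626 0.15 ] w 0.0311 ff 35.6086403131485 q [-0.02  0.15  1.73  0.    1.27 -0.43]
```

View pics/g.png

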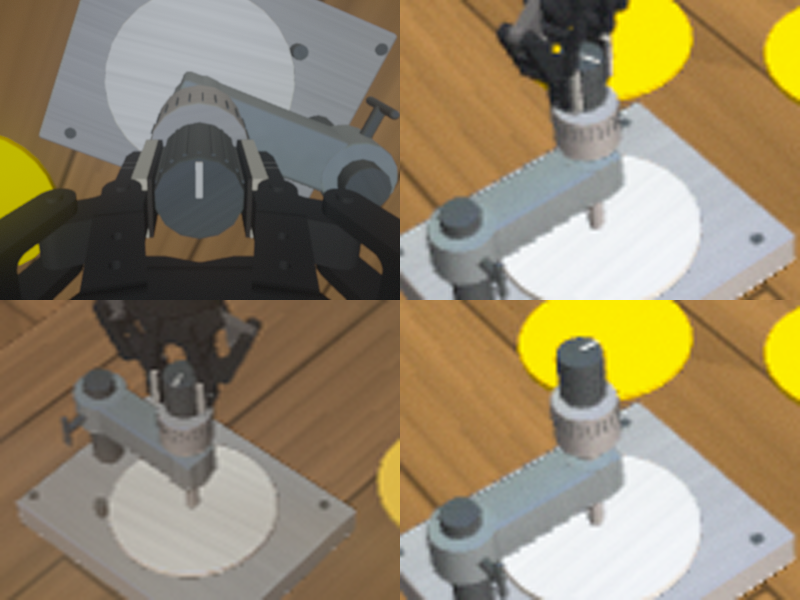

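Run:
```python
from h import *
chk(10);print(read_state()["joint_torque"])
```

```text
t 18.75 p [0.6404 0.0415 0.1844] yaw 113.4 F [-4.9  1.9  2.2] Mz 0.185 [0.15 0.16 0.17 0.2  0.19 0.22 0.19 0.21 0.17 0.19] relief tool xy cm [ 0.07 -0.07] q6 -0.43
[ -1.59189541 -41.17123961 -36.54707909  -0.39235893  -1.27766065
   0.19234255]
```

Request:
play_rows:
  xyz:
    - [0.06,-0.06,-0.04]
    - [0,0,0]
    - [0,0,0]
  turn:
    - [0,0,6]
    - [0,0,0]
    - [0,0,0]
  hand: [2.5,2.5,2.5]

```text
time_s: 19.12
tool_pos: [0.6403, 0.0416, 0.1845]
ee_rot: [1.86, 2.532, 0.0]
ft_force: [-0.9, 0.6, -2.0]
gripper_width: 0.0312
finger_force: 35.3
```

Run:
```python
from h import *
chk(10);print(read_state()["joint_torque"][5])
```

```text
t 19.57 p [0.6402 0.0416 0.1845] yaw 107.3 F [ 0.3  0.6 -2.9] Mz 0.1 [0.03 0.09 0.08 0.07 0.08 0.11 0.08 0.1  0.21 0.14] relief tool xy cm [0.01 0.01] q6 -0.32
0.11455391999334097
```

```bash
cat >> h.py <<'E'
def heights():
    z={}
    for i in range(3):
        p,d=grab_frame("wrist");c=cloud("wrist",d,np.ones(d.shape,bool));r=np.hypot(c[:,0]-.64,c[:,1]-.042)
        z.setdefault("cap",[]).append(np.median(c[(r<.012)&(c[:,2]>.19)&(c[:,2]<.22),2]))
        z.setdefault("disc",[]).append(np.median(c[(r>.045)&(r<.07)&(c[:,2]>.034)&(c[:,2]<.043),2]))
    print({k:np.round(v,5) for k,v in z.items()});return p
E
python3 - <<'E'
from h import *
p=heights();cv2.imwrite("pics/s74.png",p)
a=cv2.imread("pics/g.png")[:300,:400];b=p[120:420,80:480]
cv2.imwrite("pics/cmp.png",np.hstack([cv2.resize(x[70:240,130:270],(390,474)) for x in(a,b)]))
E
```

```text
{'cap': array([0.20334, 0.20334, 0.20334]), 'disc': array([0.03717, 0.03717, 0.03717])}
```

View pics/cmp.png

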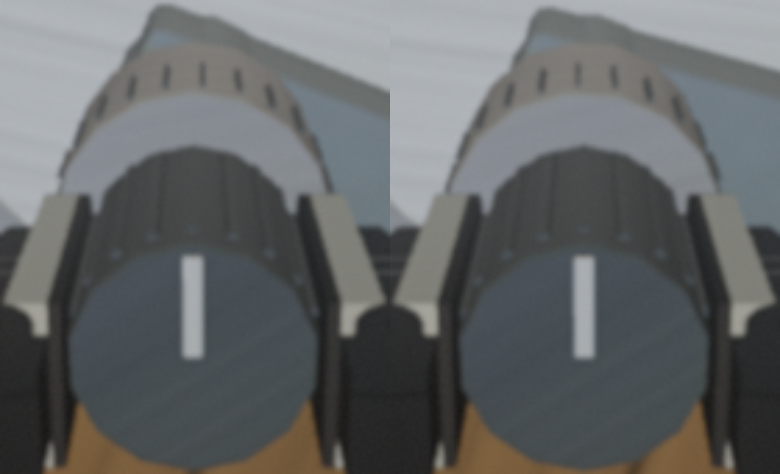

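Between the 68° and 74° frames the drum ticks shift against the cap's white mark, from tick x=202 with the mark at 192 to tick x=188 with the mark at 194. So the clutch is slipping, by about 12° in total. The cap sank 4.3 mm, which agrees with contact at about 61°. I'll stop, let go and withdraw straight up.

Request:
play_rows:
  xyz:
    - [0,0,0]
    - [0,0,0]
    - [0,0,0]
    - [0,0,0]
  turn:
    - [0,0,0]
    - [0,0,0]
    - [0,0,0]
    - [0,0,0]
  hand: [3.6,5,6,6]

```text
time_s: 20.23
tool_pos: [0.6403, 0.0416, 0.1852]
ee_rot: [1.862, 2.53, 0.0]
ft_force: [0.2, 0.3, 1.2]
gripper_width: 0.0597
finger_force: 0.0
```

Request:
play_rows:
  xyz:
    - [0,0,-1]
    - [0,0,-3]
    - [0,0,-4]
    - [0,0,-3]
    - [0,0,0]
  turn:
    - [0,0,0]
    - [0,0,0]
    - [0,0,0]
    - [0,0,0]
    - [0,0,0]
  hand: [6,6,6,6,6]

```text
time_s: 20.85
tool_pos: [0.6417, 0.0416, 0.2996]
ee_rot: [1.858, 2.525, 0.007]
ft_force: [0.1, 0.4, 0.5]
gripper_width: 0.0593
finger_force: 0.0
```

Run:
```python
from h import *
st();p=heights();disc()
cv2.imwrite("pics/end.png",p)
```

```text
t 20.85 p [0.6417 0.0416 0.2996] yaw 107.31 z [ 0.008 -0.    -1.   ] F [0.14 0.38 0.49] M [-0.073  0.04   0.041] w 0.0593 ff 0.0 q [-0.02  0.08  1.61 -0.    1.45 -0.32]
{'cap': array([0.20042, 0.20119, 0.20203]), 'disc': array([0.03472, 0.03519, 0.03591])}
scene 0.88 [0.6379 0.0516] fit 0.25 xmin 0.5652
side 0.57 [0.6323 0.0457] fit 0.74 xmin 0.5582
wrist 0.64 [0.6432 0.0419] fit 0.63 xmin 0.5681
```

View pics/end.png

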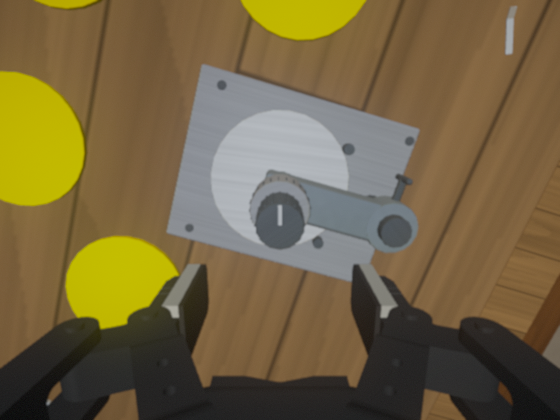

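The disc sits against both pins, at (348,149) and (318,242), the cap is released and the gripper is clear. Handing in.

```bash
python3 -c "
from h import *
print(sign_off())"
```

```text
the job is handed in; nothing more can be done
None
```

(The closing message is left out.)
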